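Close up the sample dock

ROBOT

A 7-joint arm with a two-finger parallel gripper is mounted at the origin on the work surface. World frame = base frame: x ahead of the robot, y to its left, z up, the work surface at z = 0. Lengths are in mm, angles in rad, forces in N, time in s.
With the tool pointing down it reaches from about 350 to 775 mm from the base axis. Payload 3.1 kg.
Tool frame: the origin (TCP) lies on the mounting face of the last link; the fingertips stand 173 mm ahead of it and the grasp point (between the pads) lies 155 mm ahead of it; z points along the fingers, y is the line along which they close (so a half turn about z gives the same grasp; the last joint's range is limited). The gripper opens to 85 mm and grips with 20 to 120 N. Pads are 22 mm wide; open, the fingers measure 114 mm over their backs; the gripper's body (76 mm by 85 mm) begins 54 mm behind the grasp point. The pads swing forward as they close: fully open they stand 13 mm farther back than shut.
Start: joints at [-1.372, 0.311, 0.014, 1.512, -0.004, 1.319, -0.027], TCP at [131.13, 534.151, 404.704] pointing down, gripper open.
Joint ranges: [-2.7, 2.7], [-0.3, 1.91], [-1.27, 1.3], [0.12, 2.57], [-1.44, 4.58], [0.2, 2.03], [-3.05, 3.05]. Speed limits (rad/s): [2.79, 2.79, 3.14, 3.14, 3.14, 3.14, 3.14].

INTERFACE

Orientations are given as a rotation vector (axis times angle).
In Python, from rig import state, vision, ticket, models gives the robot as it stands. The module is installed in compiled form; this text tells all that it offers.
- The arm moves only by the tool servo_tool, never from a script. Its argument "increments" is a list of rows, each a list of 5 numbers: the shift along the world's x, y, z in m, then the turn about the world's z in degrees, then the opening, from 0 (shut) to 1 (fully open). In form: [[tx, ty, tz, turn, fingers], ...]. A call has 1 to 5 rows; each row is the pose to reach, as a shift and turn from the pose commanded when the call began; what a row does not reach only later rows make up. A row lasts 1/12 s, in which the tool goes at most 41.7 mm and 7.16 degrees, less where a joint would pass 70% of its speed; a pose out of reach is approached as far as the arm can. A call with a gripper value outside its range is refused whole. The fingers move at their own pace and stop on an object; "force" is the grip in N (left out, the last holds). Time passes only in rows, so rows that repeat a pose let the fingers close. It gives the time, the measured TCP pose, the force, the opening and the grip force at its end, in the units of the state.
- state(): the state, without advancing time (a new reading comes with each control period).
- vision.read_camera(name): name is "scene" or "top" or "wrist"; returns the picture (400x640x3 uint8, red, green, blue); there is no depth.
- vision.camera_info(name): a dict with "fx", "fy", "cx", "cy" (pixels), "position" and "orientation" of the camera in the world. Camera axes: x right, y up, looking along -z (the intrinsics and any distortion apply to the point x, -y, -z); pixel columns grow to the right and rows downward; lengths in mm; the calibration is good to about 2 mm. The wrist camera is an equidistant fisheye: a pixel r from the principal point sees the ray r / f radians off the axis. A picture is of the moment at which its call begins: read the wrist's pose just before it. camera_info takes no time and is no camera call; for the wrist camera it gives the pose at the moment of the call.
- ticket.hand_in(): hands the job in; it is judged then, once.
Trained networks look in the newest picture that a camera, given by its name, has taken for a name from the list of things; names that differ only in an ending like _2 or _b are one class to them, and where a whole thing is asked for, a point or a joint stands for the part that bears it (a point fixed in the world has none). Each returns a list of dicts, best first, with "confidence" (0 to 1); they miss things now and then, are a little off and sometimes report something else, mostly with a low value. They report only what shows in the picture. A call takes as long as a camera call. They do not tell look-alikes from the thing itself.
- models.spot_in(query, camera): "bbox" ([left, top, right, bottom] in pixels, round what is visible of it).
- models.pinpoint(query, camera): "centre" ([row, column] in pixels: a listed point, or the origin of a listed thing).
The state is a dict: "time": time; "qpos": joint angles; "joint_velocities": joint speeds; "effort": joint torques, N m; "position": TCP position; "tool_rot": TCP orientation; "force": force on the tool from outside, world axes, zero at the start; "torque": the same for the moment, N m; "finger_gap": finger opening in mm; "gripper_force": force on a finger pad.
Only numpy, scipy, OpenCV 4.12 (cv2) and the standard library are available. Lean on these libraries where they do the work, as an engineer would, in place of code of your own. Each camera call takes 0.05 s, during which the arm holds its last target. There are 200 camera calls.

TASK

Get the sample dock ready for a scan: with your fingertips, push the sample cassette straight into its chamber until it is fully home against the back wall, then push the open lid over and down until it is fully shut, and move away. Only push: do not lift or tip the cassette, and leave everything else where it stands.

Things in the scene. Friction and masses are not known exactly. Their poses are not given: they have to be found in the camera images.
- dock: sample dock, fixed, place and yaw vary (lengths in mm). Origin: centre of its underside; +x from its open front to its back, +y left, z up. Black base 280 (x) x 150 (y) x 20 high. On it a white chamber, open at front and top: side walls 8 thick, inner faces y = +/-50, x = -10 to 140, tops at z = 70; back wall's inner face x = 132. Two rails 8 high in front, inner faces y = +/-50, to x = -135
- cassette: aluminium cassette, loose, 0.2 to 0.45 kg, sliding on the dock's base between rails and walls; starts 50 to 90 short of home, partly outside the chamber. Origin: centre of its underside, axes as the dock's. Plate 90 (x) x 94 (y) x 10 high; a round steel sample stub, 32 diameter, up to z = 24, at x = 8. Home: back edge on the chamber's back wall, origin at x = 87 in the dock's frame
- cassette_face (a point): middle of the front face (facing -x, out of the dock) of the cassette's upright push wall, at x = -45, z = 28 in the cassette's frame. The wall is 80 wide (y), 8 thick, from z = 10 to 46 above the cassette's underside. At home this face is 52 inside the chamber's front, at x = 42 in the dock's frame: the fingers follow it in while the lid is open
- lid (a joint): angle of the chamber's lid (rad): 0 shut, level on the walls, top at z = 77 in the dock's frame; grows as it opens upward and to the left; starts 1.75 to 2.1, leaning outward; end stop 2.2. White flat panel 150 (dock's x) x 118 x 6 thick, 0.2 kg, hinged on the left (+y) wall. Stiff hinge: it stays where it is left, never falls by itself; about 2 N at the free edge moves it
- lid_hinge (a point): middle of the lid's hinge line, fixed at x = 65, y = 58, z = 71 in the dock's frame; the line runs along the dock's x, in the plane of the lid's underside
- lid_edge (a point): middle of the lid's free edge, on its outer face (the upper face when shut), 118 from the hinge line; moves with the lid. A tab 40 wide, 4 thick sticks out 13 beyond it
- spare: a second cassette of the same make standing on the table to the right of the dock (-y); leave it alone. Origin: middle of its underside
- probe_box: flat grey probe box, 60 x 45 x 20, on the table to the right of the dock's front; leave it alone. Origin: middle of its underside
- jar: small glass jar, 48 diameter, 60 tall, on the table to the left of the dock (+y); leave it alone. Origin: middle of its underside
- cover_can: aluminium cover can, 90 diameter, 140 tall, well to one side of the dock; leave it alone. Origin: middle of its underside
- bottle: amber bottle, 60 diameter, 130 tall, well to one side of the dock; leave it alone. Origin: middle of its underside
- post: optical post, 13 diameter on a 60 diameter foot, 102 tall, well to one side of the dock; leave it alone. Origin: middle of its underside
- driver: screwdriver, 170 long, lying on the table well to the left of the dock; leave it alone. Origin: under its middle
Not all that is in view belongs to the job. Leave any blue look-alike of the cassette alone.

How it is judged (in metres and radians):
On the way, in this order (a step that is already met when the one before it is completed fails the run):
1. the cassette is pushed fully home while the lid is still open (x of cassette in the frame of dock above 0.083 m and value of joint lid above 0.5 rad), for 0.2 s.
2. then the lid is pushed fully shut (x of cassette in the frame of dock above 0.083 m and value of joint lid below 0.04 rad), for 0.2 s.
At the end, for the whole second after the job is handed in: The cassette lies in the dock within 4 mm of its home against the back wall, at rest, and the lid is shut to within 0.04 rad (all of step 2 and z of cassette in the frame of dock below 0.024 m and linear speed of cassette below 0.01 m/s); the robot touches nothing.
It fails at once if the cassette is lifted (8 mm) or tipped (0.2 rad) instead of pushed (z of cassette in the frame of dock above 0.028 m or angle between cassette's own z axis and vertical above 0.2 rad).
It fails at once if another thing on the table is shifted or lifted by more than 20 mm (distance of any of spare, probe_box, jar, cover_can, bottle, post, driver from where it was at the start of the episode above 0.02 m).
It also fails if it takes over 51 s, if anything falls off the work surface, if the arm or the gripper's body presses on something with over 40 N, if the wrist force passes 120 N, or if a joint passes its speed limit or range.

## Working session

There is one attempt and no reset: what is moved stays moved. The work goes in short steps, Python scripts to look and compute and a tool call to move; the robot and the scene stay as the last step left them, time stands still between calls to the robot, and variables do not carry over. Pictures are saved under pics/ and viewed, at most 10 in all, crops included, and the job is handed in when it is done.

Besides the shell and the picture viewer there is one more tool, called after ">>>" as a command line: name --pt "numbers of a row" for each row, then --argument value for the rest. servo_tool: Moves the arm, as the interface text tells. Its arguments: {"type":"object","properties":{"increments":{"type":"array","items":{"type":"array","items":{"type":"number"}}},"force":{"type":"number"}},"required":["increments"]}

```bash
mkdir -p pics
cat > h.py <<'E'
import numpy as np, cv2
from scipy.spatial.transform import Rotation as R
from rig import state, vision, models
def cam(n):
    return vision.camera_info(n)
def rot(i):
    o=np.array(i["orientation"],float)
    return o if o.shape==(3,3) else R.from_rotvec(o).as_matrix()
def ray(i,rc,fish=False):
    x=(rc[1]-i["cx"])/i["fx"]; y=(rc[0]-i["cy"])/i["fy"]
    if fish:
        r=np.hypot(x,y); d=np.array([x/r*np.sin(r),y/r*np.sin(r),np.cos(r)])
    else: d=np.array([x,y,1.])
    d=rot(i)@np.array([d[0],-d[1],-d[2]]); return np.array(i["position"],float),d/np.linalg.norm(d)
def tri(rs):
    A=0;b=0
    for p,d in rs:
        M=np.eye(3)-np.outer(d,d);A=A+M;b=b+M@p
    x=np.linalg.solve(A,b); return x,[np.linalg.norm((np.eye(3)-np.outer(d,d))@(x-p)) for p,d in rs]
def proj(i,P,fish=False):
    c=rot(i).T@(np.array(P,float)-np.array(i["position"])); c=np.array([c[0],-c[1],-c[2]])
    if fish:
        t=np.arctan2(np.hypot(c[0],c[1]),c[2]); u=c[:2]/np.hypot(c[0],c[1])*t
    else: u=c[:2]/c[2]
    return np.array([i["cy"]+i["fy"]*u[1], i["cx"]+i["fx"]*u[0]])
def onz(r,z):
    p,d=r; return p+d*(z-p[2])/d[2]
E
python3 - <<'E'
from h import *
for n in("scene","top"):
    im=vision.read_camera(n); cv2.imwrite(f"pics/{n}0.png",im[...,::-1]); i=cam(n); print(i)
    for q in("dock","cassette","cassette_face","lid_hinge","lid_edge"):
        print(n,q,[(np.round(m["centre"]),round(m["confidence"],2)) for m in models.pinpoint(q,n)][:4])
s=state();print(s["time"],s["position"],s["tool_rot"],s["finger_gap"])
E
```

```text
{'fx': 453.7244161129216, 'fy': 453.7244161129216, 'cx': 329.54575452862326, 'cy': 197.3396474508799, 'position': array([1478.37456352,  284.8340657 , 1066.1995804 ]), 'orientation': array([0.54005716, 0.75120463, 1.76399007])}
scene dock [(array([226., 362.]), 0.73), (array([224., 363.]), 0.69), (array([272., 467.]), 0.36)]
scene cassette [(array([199., 269.]), 0.74), (array([226., 363.]), 0.67), (array([194., 432.]), 0.61), (array([279., 308.]), 0.6)]
scene cassette_face [(array([195., 257.]), 0.94), (array([289., 315.]), 0.77), (array([207., 368.]), 0.64), (array([176., 432.]), 0.63)]
scene lid_hinge [(array([230., 378.]), 0.58)]
scene lid_edge [(array([204., 399.]), 0.73)]
{'fx': 440.3972041590027, 'fy': 440.3972041590027, 'cx': 321.30747921379395, 'cy': 204.1939034844365, 'position': array([ 303.85240669,  -35.77669143, 1358.28899624]), 'orientation': array([ 0.14488669, -0.14393267, -1.56929062])}
top dock [(array([220., 280.]), 0.79), (array([223., 279.]), 0.61)]
top cassette [(array([284., 221.]), 0.89), (array([217., 285.]), 0.85), (array([142., 312.]), 0.72), (array([220., 386.]), 0.56)]
top cassette_face [(array([300., 223.]), 0.97), (array([126., 302.]), 0.88), (array([225., 281.]), 0.79), (array([206., 402.]), 0.76)]
top lid_hinge [(array([192., 265.]), 0.87), (array([212., 282.]), 0.73)]
top lid_edge [(array([179., 240.]), 0.71)]
0.6 [131.12828629 534.13287004 404.71675475] [-3.77231426e-01 -3.11884345e+00  1.78503588e-05] 85.5983435557663
```

View pics/scene0.png

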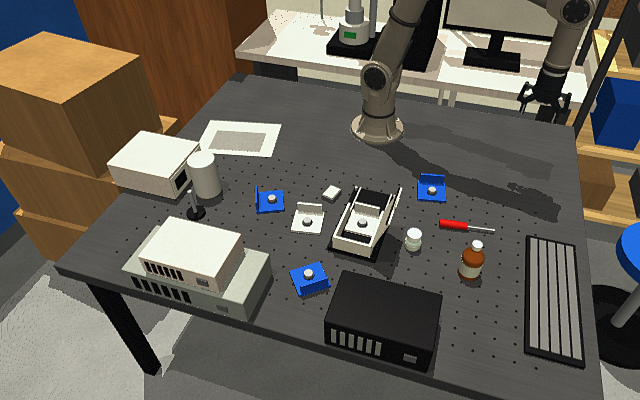

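View pics/top0.png

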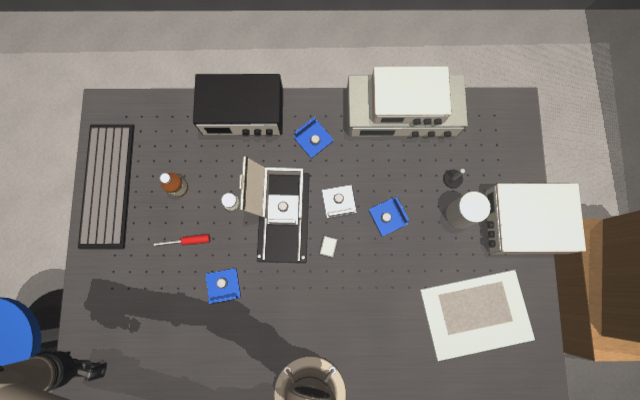

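The cassette could be the aluminium one inside the dock at top (207,283), or the spare at (199,339). There are also blue look-alikes at (285,222), (138,313) and (216,388). By the description it's the one inside the dock. The lid leans out to the left at (187,255) and the jar is at (201,230). A close crop will check this.

Run:
```python
import cv2
im=cv2.imread("pics/top0.png")[145:275,215:365]; cv2.imwrite("pics/topc.png",cv2.resize(im,None,fx=4.5,fy=4.5,interpolation=cv2.INTER_CUBIC))
im=cv2.imread("pics/scene0.png")[170:270,315:435]; cv2.imwrite("pics/scenec.png",cv2.resize(im,None,fx=6,fy=6,interpolation=cv2.INTER_CUBIC))
```

```text
(no output)
```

View pics/topc.png

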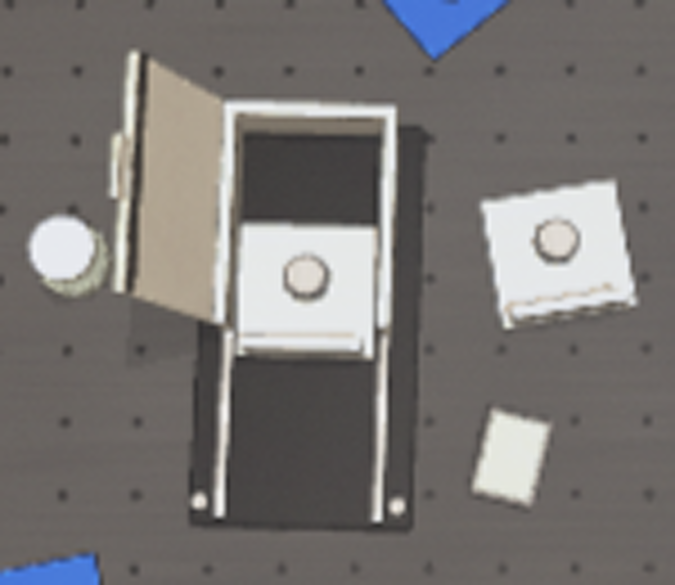

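View pics/scenec.png

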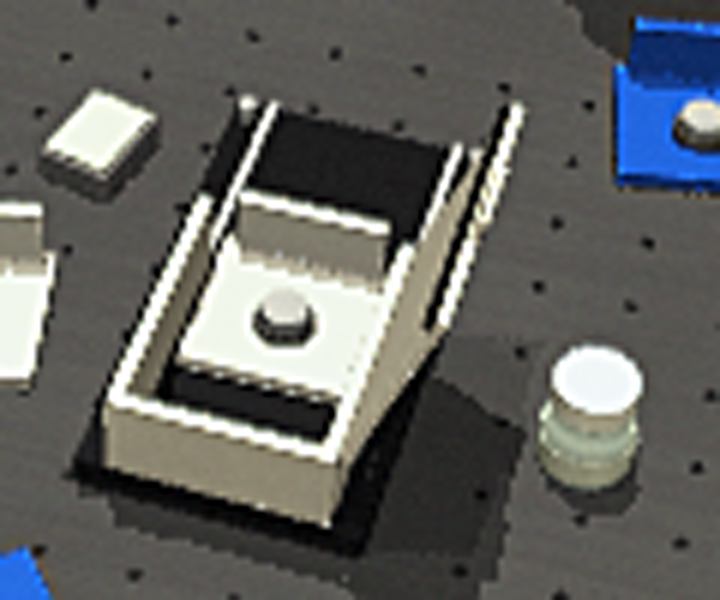

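The crop confirms it: the aluminium cassette sits between the rails with its push wall toward the front, and the spare stands to the right. I'll fit the dock pose, the cassette x and the lid angle to the hand-read corners from both views.

```bash
cat > fit.py <<'E'
from h import *
from scipy.optimize import least_squares
T=lambda u,v:("top",145+v/4.5-.4,215+u/4.5-.4)
S=lambda u,v:("scene",170+v/6-.4,315+u/6-.4)
D=[(T(222,101),(140,58,70)),(T(398,105),(140,-58,70)),(T(391,327),(-10,-58,70)),(T(192,525),(-140,75,20)),(T(413,530),(-140,-75,20)),(T(427,128),(140,-75,20)),(T(225,517),(-135,50,28)),(T(372,521),(-135,-50,28)),
 (S(107,405),(140,-58,70)),(S(333,461),(140,58,70)),(S(204,195),(-10,-58,70)),(S(75,475),(140,-75,20))]
Cc=[(T(237,349),(-45,40,46)),(T(362,351),(-45,-40,46)),(S(240,192),(-45,-40,46)),(S(390,227),(-45,40,46)),(T(238,224),(45,47,10)),(T(376,226),(45,-47,10)),(T(305,273),(8,0,24))]
L=[(T(130,50),75),(T(117,290),-75),(S(520,103),-75),(S(438,327),75)]
I={n:cam(n) for n in("top","scene")}
def W(p,P):
    c,s=np.cos(p[2]),np.sin(p[2]); return np.array([p[0]+c*P[0]-s*P[1],p[1]+s*P[0]+c*P[1],P[2]])
def res(v):
    r=[]
    for (n,a,b),P in D: r.append(proj(I[n],W(v,P))-(a,b))
    for (n,a,b),P in Cc: r.append(proj(I[n],W(v,np.array(P)+(v[3],0,20)))-(a,b))
    for (n,a,b),x in L:
        t=v[4]; y=58-118*np.cos(t)+ -6*np.sin(t)*-0; z=71+118*np.sin(t)
        # outer face edge: offset 6 along outer normal (0,sin t,cos t)
        r.append(proj(I[n],W(v,(65+x,y+6*np.sin(t),z+6*np.cos(t))))-(a,b))
    return np.concatenate(r)
if __name__=="__main__":
    f=least_squares(res,[380,60,0,20,1.9],x_scale=[100,100,.1,50,.3],loss="soft_l1"); v=f.x
    print(np.round(v,3)); print(np.round(res(v).reshape(-1,2),1).tolist())
    for n,P in dict(face=(v[3]-45,0,48),facehome=(42,0,48),hinge=(65,58,71),front=(-140,0,20),edge=(65,58-118*np.cos(v[4])+6*np.sin(v[4]),71+118*np.sin(v[4])+6*np.cos(v[4]))).items(): print(n,np.round(W(v,P),1),[np.round(proj(I[k],W(v,P))) for k in I])
    # jar, spare etc positions from top on table
    for q in("jar","spare","probe_box"):
        rs=[]
        for n in I:
            vision.read_camera(n); m=models.pinpoint(q,n)[0]; rs.append(onz(ray(I[n],m["centre"]),0).round())
        print(q,rs)
E
python3 fit.py
```

```text
[ 5.16695e+02  8.32230e+01 -2.50000e-02  1.94810e+01  1.88400e+00]
[[0.0, 0.0], [-0.1, -0.8], [-0.3, -0.7], [-0.2, -1.1], [-0.2, -0.5], [-0.8, -1.1], [-0.0, -0.4], [-0.2, 0.2], [-0.5, -0.6], [0.2, 0.4], [-0.0, -1.1], [-2.6, -0.6], [-0.5, 0.4], [-0.4, -0.4], [-0.6, -0.2], [-0.6, -0.4], [-0.1, 0.6], [0.1, 0.4], [0.4, 0.1], [0.4, 0.1], [0.3, 0.0], [0.2, -0.3], [-0.6, 0.7]]
face [491.2  83.9  48. ] [array([223., 282.]), array([208., 366.])]
facehome [558.7  82.2  48. ] [array([201., 283.]), array([223., 360.])]
hinge [583.1 139.6  71. ] [array([191., 263.]), array([228., 377.])]
front [376.7  86.8  20. ] [array([262., 281.]), array([191., 375.])]
edge [584.2 181.6 181.4] [array([182., 242.]), array([205., 395.])]
jar [array([556., 242.,   0.]), array([564., 253.,   0.])]
spare [array([570., -81.,   0.]), array([555., -94.,   0.])]Traceback (most recent call last):
  File "fit.py", line 29, in <module>
    vision.read_camera(n); m=models.pinpoint(q,n)[0]; rs.append(onz(ray(I[n],m["centre"]),0).round())
                             ~~~~~~~~~~~~~~~~~~~~^^^
IndexError: list index out of range
```

The fit residuals are under about 1 px. Dock is at (517, 83) with yaw -0.025, cassette x = 19.5 (67 mm short), and lid 1.88 rad, all within the stated ranges. Next I approach at height, align the fingers with the dock's y axis, and partly close them.

>>> servo_tool --pt "0.023 -0.033 0 2.5 0.35" --pt "0.046 -0.066 0 5 0.35" --pt "0.069 -0.099 0 7.5 0.35" --pt "0.092 -0.132 0 10 0.35" --pt "0.115 -0.165 0 12.4 0.35"

```text
time: 1.62
position: [246.9, 367.4, 404.8]
tool_rot: [0.034, 3.141, 0.001]
force: [1.0, 0.5, -0.0]
finger_gap: 30.2
gripper_force: 0.0
```

>>> servo_tool --pt "0.023 -0.033 0 0 0.35" --pt "0.046 -0.066 0 0 0.35" --pt "0.069 -0.099 0 0 0.35" --pt "0.092 -0.132 0 0 0.35" --pt "0.115 -0.165 0 0 0.35"

```text
time: 2.03
position: [361.8, 202.2, 405.1]
tool_rot: [0.038, 3.141, 0.002]
force: [0.6, 0.6, -0.7]
finger_gap: 29.9
gripper_force: 0.0
```

>>> servo_tool --pt "0.022 -0.03 0 0 0.35" --pt "0.044 -0.06 0 0 0.35" --pt "0.066 -0.09 0 0 0.35" --pt "0.079 -0.12 0 0 0.35" --pt "0.079 -0.12 0 0 0.35"

```text
time: 2.45
position: [442.5, 76.5, 405.3]
tool_rot: [0.059, 3.138, -0.007]
force: [0.6, -1.8, 0.1]
finger_gap: 29.9
gripper_force: 0.0
```

Run:
```python
from h import *
s=state();print(s["position"],s["tool_rot"])
i=cam("wrist"); im=vision.read_camera("wrist"); cv2.imwrite("pics/w1.png",im[...,::-1]); print(i["position"],i["fx"])
for P in ((491.2,83.9,48),):print("pred",proj(i,P,True))
for q,z in(("cassette_face",48),("cassette",20),("dock",0),("lid_hinge",71)):
    print(q,[(np.round(m["centre"]),round(m["confidence"],2),onz(ray(i,m["centre"],True),z).round(1)) for m in models.pinpoint(q,"wrist")][:3])
```

```text
[442.48352296  76.5011717  405.34383258] [ 0.0585682   3.13765947 -0.00741003]
[374.23109811  79.27943134 373.85286088] 309.70691628693146
pred [217.93728665 329.63646598]
cassette_face [(array([ 25., 466.]), 0.95, array([272.3, 244.5,  48. ])), (array([244.,  95.]), 0.92, array([ 523.5, -250.4,   48. ])), (array([219., 334.]), 0.84, array([493. ,  88.7,  48. ]))]
cassette [(array([226., 120.]), 0.7, array([ 506.5, -217. ,   20. ])), (array([ 63., 467.]), 0.56, array([312.2, 257.8,  20. ]))]
dock [(array([227., 326.]), 0.92, array([520.2,  80.2,   0. ]))]
lid_hinge [(array([357., 444.]), 0.6, array([703.9, 242.6,  71. ]))]
```

View pics/w1.png

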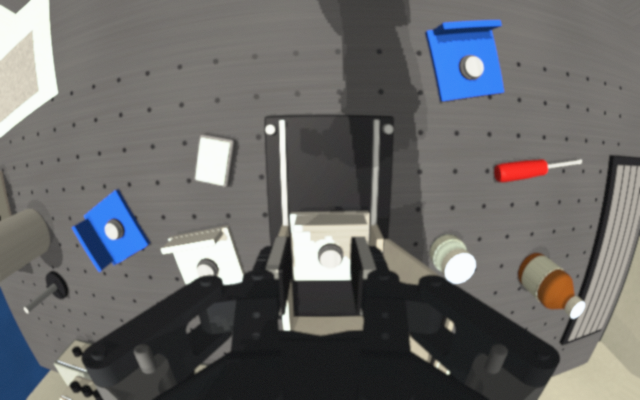

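The wrist view shows the push wall at (219,334), where (218,330) was predicted, so the fit agrees. The dock front is clear, so I descend.

>>> servo_tool --pt "0 0 -0.039 0 0.35" --pt "0 0 -0.078 0 0.35" --pt "0 0 -0.117 0 0.35" --pt "0 0 -0.156 0 0.35" --pt "0 0 -0.195 0 0.35"

```text
time: 3.12
position: [439.5, 86.0, 208.3]
tool_rot: [0.032, 3.141, 0.002]
force: [0.6, 1.1, -0.5]
finger_gap: 29.9
gripper_force: 0.0
```

>>> servo_tool --pt "0.006 0 0 0 0.35" --pt "0.012 0 0 0 0.35" --pt "0.018 0 0 0 0.35" --pt "0.024 -0.001 0 0 0.35" --pt "0.03 -0.001 0 0 0.35"

```text
time: 3.53
position: [472.5, 83.4, 212.4]
tool_rot: [0.037, 3.136, 0.003]
force: [-0.0, -0.3, 0.2]
finger_gap: 29.6
gripper_force: 0.0
```

>>> servo_tool --pt "0.004 0 0 0 0.35" --pt "0.008 0 0 0 0.35" --pt "0.012 0 0 0 0.35" --pt "0.016 -0.001 0 0 0.35" --pt "0.02 -0.001 0 0 0.35"

```text
time: 3.95
position: [489.4, 82.2, 209.5]
tool_rot: [-0.038, -3.138, -0.0]
force: [-3.6, 0.1, 3.9]
finger_gap: 30.2
gripper_force: 2.0
```

>>> servo_tool --pt "0.005 0 0 0 0.35" --pt "0.01 0 0 0 0.35" --pt "0.015 0 0 0 0.35" --pt "0.02 -0.001 0 0 0.35" --pt "0.025 -0.001 0 0 0.35"

```text
time: 4.37
position: [515.9, 80.9, 209.5]
tool_rot: [0.039, 3.141, -0.001]
force: [-0.4, -0.0, -1.2]
finger_gap: 30.0
gripper_force: 0.6
```

>>> servo_tool --pt "0.004 0 0 0 0.35" --pt "0.008 0 0 0 0.35" --pt "0.012 0 0 0 0.35" --pt "0.016 0 0 0 0.35" --pt "0.02 0 0 0 0.35"

```text
time: 4.78
position: [535.5, 81.2, 209.7]
tool_rot: [0.038, 3.141, -0.0]
force: [-1.4, -0.3, -2.1]
finger_gap: 29.6
gripper_force: 0.6
```

>>> servo_tool --pt "0.003 0 0 0 0.35" --pt "0.006 0 0 0 0.35" --pt "0.008 0 0 0 0.35" --pt "0.01 0 0 0 0.35" --pt "0.011 0 0 0 0.35"

```text
time: 5.2
position: [546.3, 81.2, 209.7]
tool_rot: [0.038, 3.141, 0.0]
force: [-2.6, 0.3, 0.2]
finger_gap: 30.1
gripper_force: 1.0
```

>>> servo_tool --pt "0.001 0 0 0 0.35" --pt "0.002 0 0 0 0.35" --pt "0.003 0 0 0 0.35" --pt "0.003 0 0 0 0.35"

```text
time: 5.53
position: [548.3, 81.2, 209.8]
tool_rot: [-0.038, -3.138, -0.0]
force: [-5.9, 0.0, 3.1]
finger_gap: 30.0
gripper_force: 2.6
```

Force is beginning to rise near the predicted 547.7, so I push a little further to confirm the wall.

>>> servo_tool --pt "0.001 0 0 0 0.35" --pt "0.002 0 0 0 0.35" --pt "0.002 0 0 0 0.35" --pt "0.002 0 0 0 0.35"

```text
time: 5.87
position: [549.0, 81.1, 209.6]
tool_rot: [-0.038, -3.134, -0.001]
force: [-8.9, 0.2, 7.5]
finger_gap: 29.9
gripper_force: 4.6
```

>>> servo_tool --pt "0.001 0 0 0 0.35" --pt "0.002 0 0 0 0.35" --pt "0.002 0 0 0 0.35" --pt "0.002 0 0 0 0.35"

```text
time: 6.2
position: [549.7, 81.2, 209.4]
tool_rot: [-0.038, -3.13, -0.001]
force: [-12.7, 0.2, 10.0]
finger_gap: 29.7
gripper_force: 6.4
```

The command is 4 mm ahead of the measured position and force keeps rising, so the cassette is against the back wall. I back off, rise, then check with the cameras.

>>> servo_tool --pt "-0.01 0 0 0 0.35" --pt "-0.03 0.001 0 0 0.35" --pt "-0.06 0.001 0 0 0.35" --pt "-0.06 0.001 0.035 0 0.2" --pt "-0.06 0.001 0.075 0 0"

```text
time: 6.62
position: [488.1, 81.6, 280.7]
tool_rot: [-0.039, -3.128, 0.004]
force: [2.6, 1.6, 0.3]
finger_gap: 6.6
gripper_force: 0.0
```

>>> servo_tool --pt "-0.03 0.0 0.04 -7 0" --pt "-0.06 0 0.08 -14 0" --pt "-0.08 0 0.12 -21 0" --pt "-0.08 0 0.12 -28 0" --pt "-0.08 0 0.12 -35 0"

```text
time: 7.03
position: [413.6, 82.0, 409.9]
tool_rot: [0.986, 2.974, 0.015]
force: [1.1, -0.7, 0.9]
finger_gap: 0.2
gripper_force: 0.0
```

Run:
```python
from h import *
s=state();print(s["time"],s["position"],s["qpos"][6])
a=vision.read_camera("scene")[160:270,315:435];b=vision.read_camera("top")[140:270,215:345]
a=cv2.resize(a,(440,403),interpolation=2);b=cv2.resize(b,(358,358),interpolation=2)
o=np.zeros((403,798,3),np.uint8);o[:,:440]=a;o[:358,440:]=b
cv2.imwrite("pics/chk1.png",o[...,::-1])
```

```text
7.0333 [413.57393245  82.04289694 409.94359988] 0.7190841714996571
```

View pics/chk1.png

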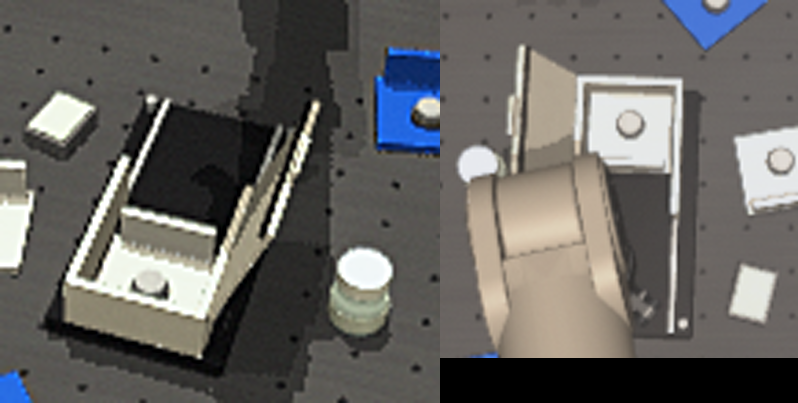

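The cassette is home: the stub is at the back and the plate meets the back wall. The lid is still open. Next I go round to the lid's outer side at height.

>>> servo_tool --pt "0.02 0.03 0 -7 0" --pt "0.04 0.06 0 -14 0" --pt "0.06 0.09 0 -21 0" --pt "0.085 0.12 0 -28 0" --pt "0.11 0.15 0 -35 0"

```text
time: 7.55
position: [524.4, 233.7, 403.6]
tool_rot: [1.836, 2.549, -0.0]
force: [0.7, -0.6, 0.4]
finger_gap: -0.0
gripper_force: 0.0
```

>>> servo_tool --pt "0.03 0.004 0 -7 0" --pt "0.062 0.004 0 -14 0" --pt "0.062 0.004 0 -20 0" --pt "0.062 0.004 0 -20 0" --pt "0.062 0.004 0 -20 0"

```text
time: 7.97
position: [585.5, 236.0, 403.2]
tool_rot: [2.244, 2.199, -0.003]
force: [0.2, 0.4, 0.3]
finger_gap: -0.2
gripper_force: 0.0
```

Run:
```python
from h import *
s=state();print(s["time"],s["position"],s["tool_rot"],s["qpos"])
i=cam("top");vision.read_camera("top")
print(proj(i,(611.7,80.9,44)))
for v in [models.pinpoint("cassette_face","top"),models.pinpoint("lid_edge","top"),models.pinpoint("jar","top")]:print([(np.round(m["centre"]),round(m["confidence"],2)) for m in v][:4])
print(proj(i,(558.7,82.2,48)))
```

```text
7.9667 [585.5401018  236.0369838  403.16185848] [ 2.24389151  2.19851652 -0.0034435 ] [-0.78738471  0.53123571  0.61619621  1.28323891 -0.29936817  1.4200151
 -0.21277066]
[183.93859358 283.26513874]
[(array([208., 402.]), 0.98), (array([299., 222.]), 0.86), (array([125., 302.]), 0.79), (array([203., 281.]), 0.62)]
[(array([182., 241.]), 0.92)]
[(array([200., 232.]), 0.7)]
[200.68351687 282.50363035]
```

The stub is seen at (184,284) against a home prediction of (183.9,283.3), so the cassette is home. Now I descend beside the lid and push it over.

>>> servo_tool --pt "0 0 -0.036 0 0" --pt "0 0 -0.072 0 0" --pt "0 -0.01 -0.072 0 0" --pt "0 -0.02 -0.072 0 0" --pt "0 -0.03 -0.072 0 0"

```text
time: 8.58
position: [585.6, 204.7, 334.8]
tool_rot: [2.247, 2.193, 0.004]
force: [0.5, -0.5, 0.3]
finger_gap: 0.0
gripper_force: 0.0
```

>>> servo_tool --pt "0 -0.008 0 0 0" --pt "0 -0.016 0.001 0 0" --pt "0 -0.024 0.003 0 0" --pt "0 -0.032 0.004 0 0" --pt "0 -0.04 0.005 0 0"

```text
time: 9.0
position: [585.4, 165.7, 339.0]
tool_rot: [2.247, 2.195, 0.004]
force: [0.5, 1.3, 1.4]
finger_gap: -0.2
gripper_force: 0.9
```

>>> servo_tool --pt "0 -0.008 0 0 0" --pt "-0.001 -0.016 0 0 0" --pt "-0.001 -0.024 0 0 0" --pt "-0.001 -0.03 0 0 0" --pt "-0.001 -0.035 0 0 0"

```text
time: 9.42
position: [583.8, 130.1, 337.0]
tool_rot: [-2.249, -2.193, 0.003]
force: [0.5, 2.6, -0.4]
finger_gap: 0.4
gripper_force: 0.8
```

>>> servo_tool --pt "0 -0.009 -0.003 0 0" --pt "0 -0.018 -0.007 0 0" --pt "-0.001 -0.027 -0.011 0 0" --pt "-0.001 -0.035 -0.016 0 0" --pt "-0.001 -0.042 -0.022 0 0"

```text
time: 9.83
position: [582.9, 87.4, 315.2]
tool_rot: [2.249, 2.193, -0.002]
force: [-0.6, -0.1, 1.7]
finger_gap: -0.2
gripper_force: 0.8
```

>>> servo_tool --pt "0 -0.007 -0.006 0 0" --pt "0 -0.013 -0.013 0 0" --pt "0 -0.018 -0.02 0 0" --pt "0 -0.022 -0.026 0 0" --pt "-0.001 -0.026 -0.033 0 0"

```text
time: 10.25
position: [582.4, 62.6, 282.1]
tool_rot: [2.248, 2.194, 0.001]
force: [0.9, 0.9, 0.8]
finger_gap: -0.2
gripper_force: 0.5
```

>>> servo_tool --pt "0 -0.003 -0.007 0 0" --pt "0 -0.005 -0.014 0 0" --pt "0 -0.007 -0.021 0 0" --pt "0 -0.008 -0.025 0 0" --pt "0 -0.008 -0.028 0 0"

```text
time: 10.67
position: [582.0, 55.0, 253.9]
tool_rot: [-2.248, -2.194, 0.001]
force: [-0.9, -0.5, 1.5]
finger_gap: -0.4
gripper_force: 0.4
```

Commanded z is now 254.7, and shut is expected at about 250. I press down gently.

>>> servo_tool --pt "0 0 -0.002 0 0" --pt "0 0 -0.004 0 0" --pt "0 0 -0.005 0 0" --pt "0 0 -0.006 0 0" --pt "0 0 -0.007 0 0"

```text
time: 11.08
position: [582.1, 54.9, 250.4]
tool_rot: [-2.248, -2.194, -0.001]
force: [-6.5, -0.7, 20.0]
finger_gap: 0.1
gripper_force: 9.7
```

>>> servo_tool --pt "0 0 -0.001 0 0" --pt "0 0 -0.002 0 0" --pt "0 0 -0.002 0 0" --pt "0 0 -0.002 0 0"

```text
time: 11.42
position: [582.1, 54.6, 250.3]
tool_rot: [-2.247, -2.194, -0.003]
force: [-9.1, -0.9, 23.0]
finger_gap: -0.2
gripper_force: 11.7
```

It stopped firmly at tip z = 77, which is shut. I move up and away, then look.

>>> servo_tool --pt "0 0 0.01 0 0" --pt "0 0 0.04 0 0" --pt "0 0 0.08 0 0" --pt "0 0 0.12 0 0" --pt "0 0 0.15 0 0"

```text
time: 11.83
position: [582.4, 55.2, 399.2]
tool_rot: [2.246, 2.193, 0.005]
force: [0.7, 0.5, 0.8]
finger_gap: 0.5
gripper_force: 0.0
```

>>> servo_tool --pt "-0.035 0 0 0 0" --pt "-0.07 0 0 0 0" --pt "-0.105 0 0 0 0" --pt "-0.14 0 0 0 0" --pt "-0.14 0 0 0 0"

```text
time: 12.25
position: [435.6, 54.5, 393.8]
tool_rot: [-2.239, -2.189, 0.007]
force: [0.3, 0.6, -0.7]
finger_gap: -0.0
gripper_force: 0.0
```

Run:
```python
from h import *
s=state();print(s["time"],s["position"],s["force"])
a=vision.read_camera("scene")[160:270,315:435];b=vision.read_camera("top")[140:270,215:345]
a=cv2.resize(a,(440,403),interpolation=2);b=cv2.resize(b,(358,358),interpolation=2)
o=np.zeros((403,798,3),np.uint8);o[:,:440]=a;o[:358,440:]=b
cv2.imwrite("pics/chk2.png",o[...,::-1])
```

```text
12.25 [435.62595397  54.54675425 393.84454288] [ 0.29533984  0.57725483 -0.67516428]
```

View pics/chk2.png

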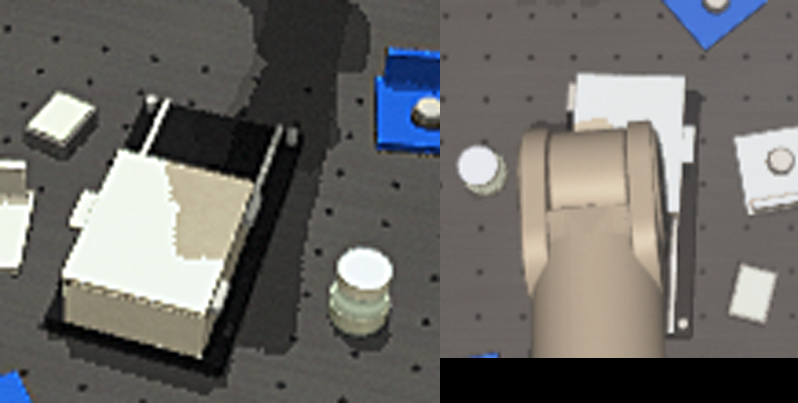

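The lid lies flat on the chamber, and the jar, spare and probe box are where they were. The arm is clear.

```bash
python3 -c "
from rig import ticket
print(ticket.hand_in())"
```

```text
the job is handed in; nothing more can be done
None
```

The cassette is fully home against the back wall, the lid is shut, the arm is clear, and the job was handed in at about 12 s; no verdict was returned.

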